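Pin the knock bar shut with its ball-lock pin

ROBOT

A 6-joint arm with a two-finger parallel gripper is mounted at the origin on a cart in front of the work surface, level with it; the furniture and walls round the work are solid. World frame = base frame: x ahead of the robot, y to its left, z up, the work surface at z = 0. Lengths are in m, angles in degrees, forces in N, time in s.
With the tool pointing down it reaches from about 0.325 to 0.85 m from the base axis. Payload 15.5 kg.
Tool frame: the origin (TCP) lies at the very end of the fingers, on their centre line; the grasp point (between the pads) lies arm.grip_depth behind it (arm.grip_depth is the distance from the TCP to the grasp point, in m); z points along the fingers, y is the line along which they close (so a half turn about z gives the same grasp; the last joint's range is limited). The gripper opens to 91 mm and grips with 3 to 60 N. Pads are 32 mm wide; open, the fingers measure 118 mm over their backs; the gripper's body (76 mm by 178 mm) begins 60 mm behind the grasp point.
Start: joints at [-5.472, 28.281, 77.091, -0, 74.628, -5.472], TCP at [0.625, 0, 0.214] pointing down, gripper open.
Joint ranges: [-166.48, 166.48], [-47.26, 123.95], [12.59, 153.08], [-70.14, 250.14], [6.76, 159.57], [-176.63, 176.63]. Speed limits (degrees/s): [108.29, 108.29, 147.25, 172.46, 172.46, 172.46].

INTERFACE

Orientations are given as a 3x3 rotation matrix whose columns are the frame's x, y, z axes.
In Python, from rig import arm gives the robot as it stands. Calls block until the motion is done:
- arm.move_to(position, orientation): joint-space move of the TCP to a pose.
- arm.move_l(position, orientation=None, feed=0.15): straight line of the TCP; orientation=None keeps the orientation; feed is the mean speed in m/s.
- arm.move_joints(angles): joint-space move.
- arm.grip(opening): finger opening in m; the grip force is fixed at half the most; returns when the fingers have stopped.
- arm.sleep(seconds).
- arm.solve_ik(position, orientation): joint angles nearest the present ones, or None.
- arm.snapshot(name): name is "scene" or "side" or "wrist"; returns the picture (480x640x3 uint8, red, green, blue); there is no depth.
- arm.get_calibration(name): a dict with "intrinsics" (3x3 intrinsics, pixels), "cam_to_world" (4x4, takes a point from camera to world coordinates). Camera axes: x right, y down, z forward; pixel columns grow to the right and rows downward; lengths in m; the calibration is good to about 2 mm. The wrist camera is an equidistant fisheye: a pixel r from the principal point sees the ray r / f radians off the axis. A picture is of the moment at which its call begins: read the wrist's pose just before it. get_calibration takes no time and is no camera call; for the wrist camera it gives the pose at the moment of the call.
A pose or a line that the arm cannot do raises arm.Unreachable and nothing moves.
- arm.sign_off(): hands the job in; it is judged then, once.
Readings, each from a call of its own:
- arm.current_t(): time.
- arm.current_joint_positions(): joint angles.
- arm.current_dq(): joint speeds.
- arm.current_tau(): joint torques, N m.
- arm.current_ee_pos(): TCP position.
- arm.current_tool_rot(): TCP orientation.
- arm.current_force(): force on the tool from outside, world axes, zero at the start.
- arm.current_torque(): the same for the moment, N m.
- arm.current_width(): finger opening in m.
- arm.current_grasp_force(): force on a finger pad.
Only numpy, scipy, OpenCV 4.12 (cv2) and the standard library are available. Lean on these libraries where they do the work, as an engineer would, in place of code of your own. Each camera call takes 0.05 s, during which the arm holds its last target. There are 200 camera calls.

TASK

The knock box has just been emptied: swing its knock bar back over the box, gently, until it stops in the fork, take the red ball-lock pin from the wooden stand and, keeping its green thumb button squeezed in, push it down through the fork and the bar's eye against its spring washer until it is home, then let go so that the balls lock it under the fork. Do not force anything: feel for the stop, the hole and the seat, and leave the tamper, the milk pitcher and the cups where they stand.

Things in the scene. Friction and masses are not known exactly. Their poses are not given: they have to be found in the camera images.
- knock_box: Open square steel bin, fixed to the counter, 150 x 150 mm, rim 118 mm high, with a swinging knock bar. Origin: centre of its underside. Its x axis points from the front wall, which carries the fork (at x = -95 mm), to the back wall, which carries the bar's pivot (at x = +95 mm); z up. The fork is closed on its +y side and open on its -y side, where the bar enters.
- knock_box_pivot (a point): On the vertical axis of the bar's pivot behind the back wall, at (95, 0, 138) mm in knock_box, 138 mm above the counter (the bar's own height). The pivot's top is 161 mm high.
- fork_nominal (a point): Nominal centre of the fork's hole on top of its upper plate, at (-95, 0, 152) mm in knock_box. The fork is bolted through slots: the real one sits up to 8 mm to either side (knock_box y) and up to 4 mm higher or lower; this is not measured. Two level plates 6 mm thick, 40 mm wide, 16 mm apart, a 15.6 mm hole through both.
- fork_underside (a point): Nominal centre of the same hole on the underside of the fork's lower plate, 28 mm below fork_nominal; off by the same unmeasured amounts. The pin's balls lock under this face. The pin's end comes out in free air in front of the box's front wall.
- bar (a joint): Angle (rad) of the knock bar: 0 = straight to the nominal fork, grows as its end swings to knock_box -y. Starts 0.4 to 0.75. Stiff hinge (0.12 N m), stays. The fork's +y web stops it (at -0.045 to 0.045, as the fork sits); against it the bar's eye is centred on the fork's holes. Rubber sleeve 26 mm thick, 36 to 148 mm from the pivot: push it with a few N or grip it lightly (under 25 N).
- bar_eye (a point): Centre of the vertical 16.5 mm hole in the flat steel end of the knock bar (28 mm wide, 6 mm thick), 190 mm from the pivot, at mid thickness, 138 mm above the counter. The bar can be swung by pushing its sleeve from the side.
- stand: Dark wooden accessory stand, fixed, 160 x 74 mm (its x, y); origin at the centre of its underside. Its -x half (away from the robot) is a block 62 mm high with the pin's well at x = -45 mm (22 mm wide); on its low deck, at x = +42 mm, stands the tamper.
- pin: Ball-lock pin, about 0.14 kg, upright in the stand's well. Origin: centre of the head's underside; z points up. Red head 26 mm (x) x 30 mm (y) x 34 mm high with a green thumb button on its +y face and ribs on its -y face. Steel shank 14 mm thick below. Locked in the fork, the origin is 2.5 mm above the upper plate's top, nominally 154.5 mm above the counter.
- pin_grip (a point): Centre of the head at the height of the button's centre, 18 mm above pin's origin. Gripping the head here along the pin's y axis squeezes the button in: 35 mm over head and button when out, 31 mm when fully in.
- pin_tip (a point): Lower end of the shank, on its axis, 47 mm below pin's origin. The last 4 mm taper from 14 to 11 mm.
- pin_washer_face (a point): Lower face of the free spring washer under the head (27 mm wide), 5 mm below pin's origin (this point does not move with the washer). It meets the top of the fork and can be pressed up 4 mm: 3 N to start, 2 N more for each mm, 11 N fully pressed, then solid. The balls come clear under the fork when it is pressed more than 2.5 mm (8 N).
- pin_button (a joint): How far the thumb button is pressed in (m): 0 = out, 0.004 = fully in. The button is 16.5 mm wide, 20 mm high, stands out 5 mm. Spring: 6 N to start, 12 N fully in; a grip of 25 to 40 N holds it in firmly.
- pin_ball0 (a joint): How far the ball on the pin's +x side is drawn in (m): 0 = standing out 2.6 mm from the shank (locking; does not pass the fork's holes), 0.0028 = drawn into the shank. Follows the button. The ball is 6 mm in diameter, its centre 33.5 mm below pin's origin.
- pin_ball1 (a joint): The same for the ball on the pin's -x side.
- tamper: Steel tamper with dark wooden handle, 58 mm wide, 94 mm high, standing on the low deck of the stand. Bystander. Origin: centre of its underside.
- milk_pitcher: Steel milk pitcher, 72 x 113 mm, 104 mm high, on the counter. Bystander. Origin: centre of its underside.
- porcelain_cups: Two stacked white porcelain cups, 82 mm wide, 89 mm high, on the counter. Bystander. Origin: centre of their underside.
Not all that is in view belongs to the job. Leave any purple look-alike of the pin alone.

How it is judged (in metres and radians):
On the way, in this order (a step that is already met when the one before it is completed fails the run):
1. the knock bar is swung home into the fork (value of joint bar between -0.054 and 0.054 rad), for 0.2 s.
2. the pin is pushed down through the fork and the bar's eye with its button held in (z of pin in the frame of knock_box between 0.146 and 0.159 m and horizontal distance between pin and bar_eye below 0.004 m and value of joint pin_button above 0.003 m), for 0.1 s.
At the end, for the whole second after the job is handed in: Bar within 0.056 rad of straight across; pin upright (0.07 rad) through fork and eye (within 4 mm of the eye's axis), origin 149 to 160 mm above the box's foot; button out (under 1 mm), both balls out (under 0.8 mm drawn in); pin at rest; tamper, pitcher and cups upright in their places (value of joint bar between -0.056 and 0.056 rad and horizontal distance between pin and bar_eye below 0.004 m and horizontal distance between pin and fork_nominal below 0.012 m and angle between the z axis of pin and the z axis of knock_box, either way round below 0.07 rad and z of pin in the frame of knock_box between 0.149 and 0.1597 m and value of joint each of pin_ball0, pin_ball1 below 0.0008 m and value of joint pin_button below 0.001 m and linear speed of pin below 0.02 m/s and angle between each of tamper, milk_pitcher, porcelain_cups's own z axis and vertical below 0.1 rad); the robot touches nothing.
It fails at once if the pin is forced against the knock box, its fork or its bar with more than 25 N (contact force between pin and knock_box above 25 N).
It fails at once if the fingers push or squeeze the bar or the box with more than 60 N (contact force between the fingers and knock_box above 60 N).
It fails at once if the tamper is moved more than 25 mm (distance of tamper from where it was at the start of the episode above 0.025 m).
It fails at once if the milk pitcher is moved more than 25 mm (distance of milk_pitcher from where it was at the start of the episode above 0.025 m).
It fails at once if the cups are moved more than 25 mm (distance of porcelain_cups from where it was at the start of the episode above 0.025 m).
It also fails if it takes over 59 s, if anything falls off the work surface, if the arm or the gripper's body presses on something with over 40 N, if the wrist force passes 120 N, or if a joint passes its speed limit or range.

## Working session

There is one attempt and no reset: what is moved stays moved. The work goes in short steps, each a Python script; the robot and the scene stay as the last script left them, time stands still between calls to the robot, and variables do not carry over. Pictures are saved under pics/ and viewed, at most 10 in all, crops included, and the job is handed in when it is done.

```bash
ls; mkdir -p pics
python3 - <<'E'
from rig import arm
import cv2,numpy as np
for n in ["scene","side","wrist"]:
    c=arm.get_calibration(n); im=arm.snapshot(n); cv2.imwrite(f"pics/{n}0.png",im[:,:,::-1])
    np.set_printoptions(precision=4,suppress=True); print(n,c["intrinsics"],c["cam_to_world"])
print(arm.grip_depth,arm.current_t(),arm.current_force(),arm.current_width())
E
```

```text
pics
scene [[469.8514   0.     324.0846]
 [  0.     469.8514 247.7481]
 [  0.       0.       1.    ]] [[ 0.6245 -0.4624  0.6294 -0.049 ]
 [-0.7809 -0.3846  0.4923 -0.5562]
 [ 0.0144 -0.7989 -0.6012  0.7237]
 [ 0.      0.      0.      1.    ]]
side [[510.9783   0.     321.9098]
 [  0.     510.9783 243.3529]
 [  0.       0.       1.    ]] [[-0.9828 -0.0645  0.1731  0.3954]
 [-0.1844  0.3972 -0.899   0.9995]
 [-0.0108 -0.9155 -0.4023  0.6166]
 [ 0.      0.      0.      1.    ]]
wrist [[371.6483   0.     322.869 ]
 [  0.     371.6483 236.9648]
 [  0.       0.       1.    ]] [[ 1.      0.0005 -0.0024  0.6263]
 [-0.0001 -0.9696 -0.2449  0.0694]
 [-0.0024  0.2449 -0.9696  0.3841]
 [ 0.      0.      0.      1.    ]]
0.0188 0.15 [-0.1836  0.1086 -0.9479] 0.09122109921508421
```

View pics/scene0.png

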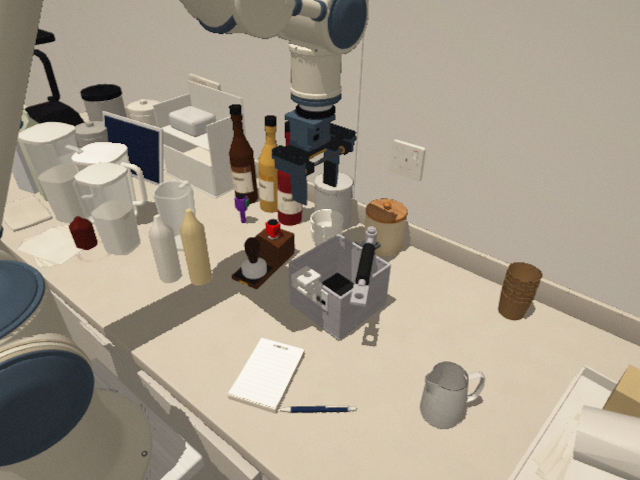

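View pics/side0.png

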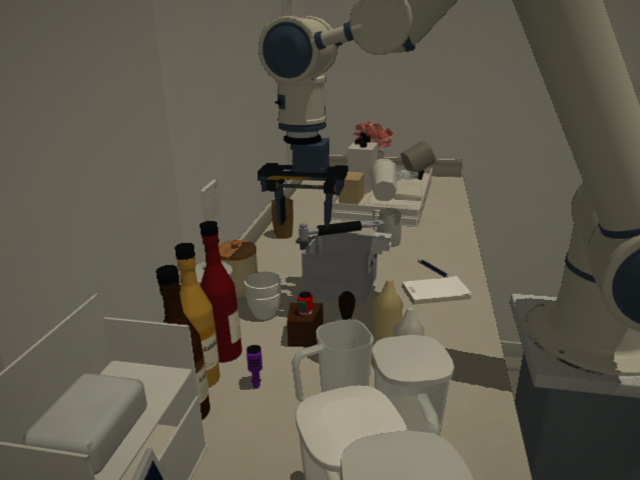

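View pics/wrist0.png

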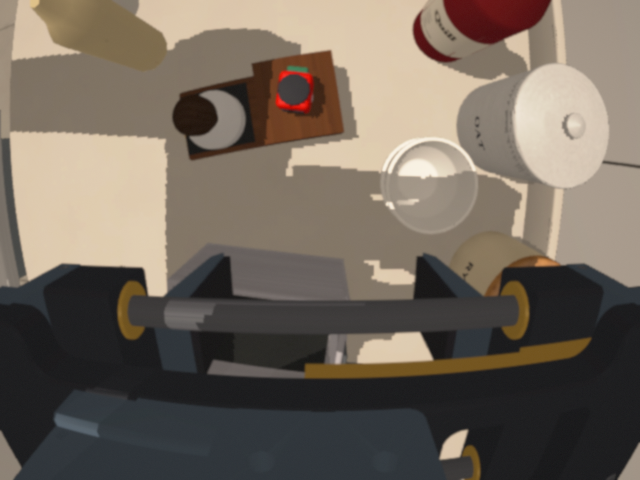

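Candidates for the pin: red head in the stand at scene (273,230), side (305,303) and wrist (295,90); purple look-alike at scene (241,205) and side (254,365); dark red jar at scene (83,232). I choose the red one standing in the wooden stand. Fork at scene ~(315,287), pivot at (371,235), bar eye at (359,295).

```bash
cat > h.py <<'E'
from rig import arm
import cv2,numpy as np
np.set_printoptions(precision=4,suppress=True)
def ray(n,c,px):
    K=c["intrinsics"];T=c["cam_to_world"]
    v=np.array([(px[0]-K[0,2])/K[0,0],(px[1]-K[1,2])/K[1,1]])
    if n=="wrist":
        r=np.hypot(*v); d=np.r_[v/max(r,1e-9)*np.sin(r),np.cos(r)]
    else: d=np.r_[v,1]
    return T[:3,3],T[:3,:3]@d
def atz(n,c,px,z):
    o,d=ray(n,c,px); return o+d*(z-o[2])/d[2]
def snap(n,f):
    c=arm.get_calibration(n); im=arm.snapshot(n)[:,:,::-1].copy(); cv2.imwrite(f"pics/{f}.png",im); np.save(f"pics/{f}.npy",c,allow_pickle=True); return im,c
E
python3 - <<'E'
from h import *
s=cv2.imread("pics/scene0.png")[210:350,280:400]; w=cv2.imread("pics/wrist0.png")[40:165,165:350]
a=cv2.resize(s,None,fx=4,fy=4,interpolation=cv2.INTER_CUBIC)  # 480x560
b=cv2.resize(w,(314,212),interpolation=cv2.INTER_CUBIC)
o=np.zeros((560,800,3),np.uint8);o[:,:480]=a;o[:212,484:798]=b;cv2.imwrite("pics/c1.png",o)
print(arm.current_tool_rot())
c=arm.get_calibration("wrist")
print("tool",arm.current_ee_pos(),"pin top",atz("wrist",c,(295,90),.101),"button",atz("wrist",c,(297,69),.09),"tamper",atz("wrist",c,(194,115),.1))
for p in [(253,63),(331,51),(343,132),(265,145)]: print("block",atz("wrist",c,p,.062))
c=arm.get_calibration("scene")
print("pin",atz("scene",c,(273,228),.09))
for p in [(290,268),(337,236),(388,268),(339,297)]: print("rim",atz("scene",c,p,.118))
print("piv",atz("scene",c,(371,233),.161),"eye",atz("scene",c,(359,295),.141),"fork",atz("scene",c,(308,280),.152))
E
```

```text
[[-0.      1.     -0.0009]
 [ 1.      0.      0.0001]
 [ 0.0001 -0.0009 -1.    ]]
tool [0.6247 0.     0.2135] pin top [0.6047 0.1118 0.101 ] button [0.6054 0.1306 0.09  ] tamper [0.5246 0.0963 0.1   ]
block [0.565  0.1435 0.062 ]
block [0.6326 0.1527 0.062 ]
block [0.6428 0.0807 0.062 ]
block [0.5755 0.07   0.062 ]
pin [0.5978 0.1044 0.09  ]
rim [ 0.4877 -0.0497  0.118 ]
rim [ 0.6373 -0.0552  0.118 ]
rim [ 0.6148 -0.203   0.118 ]
rim [ 0.4826 -0.1782  0.118 ]
piv [ 0.6425 -0.1387  0.161 ] eye [ 0.4899 -0.2174  0.141 ] fork [ 0.4528 -0.1272  0.152 ]
```

View pics/c1.png

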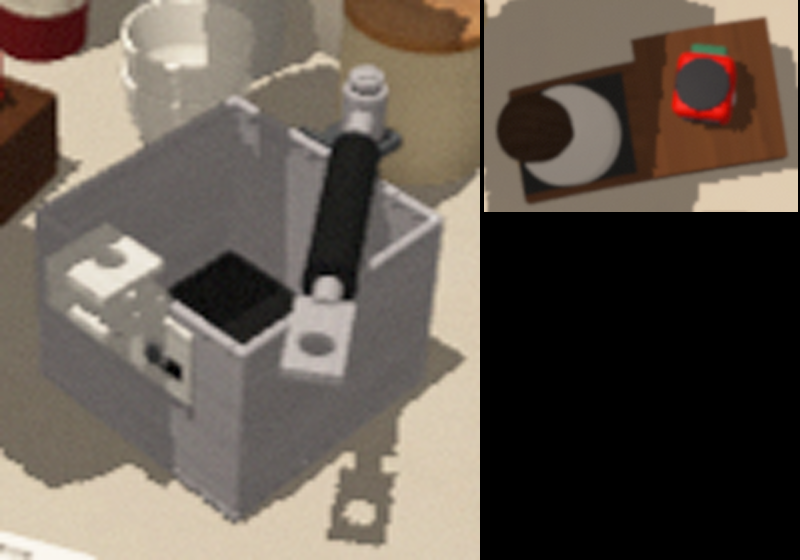

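The crop confirms the red head with a green button on its +y face (scene (273,230)), the purple one being elsewhere. Box rim corners are at scene (289,262), (339.5,235), (390,264), (340,297.5), fork hole at (307.5,275), eye at (359.5,296), pivot top at (371.5,228). Next I fit the box pose and move to a closer view.

```bash
cat >> h.py <<'E'
def fit2d(model,pts):
    model=np.array(model)[:,:2];pts=np.array(pts)[:,:2]
    mc,pc=model.mean(0),pts.mean(0);H=(model-mc).T@(pts-pc)
    th=np.arctan2(H[0,1]-H[1,0],H[0,0]+H[1,1]);R=np.array([[np.cos(th),-np.sin(th)],[np.sin(th),np.cos(th)]])
    t=pc-R@mc; return th,t,R,np.linalg.norm((model@R.T+t)-pts,axis=1)
E
python3 - <<'E'
from h import *
c=arm.get_calibration("scene")
px=[(289.25,262),(339.5,235),(390,263.75),(340,297.5)]
P=[atz("scene",c,p,.118) for p in px]
piv=atz("scene",c,(371.5,228),.161);fk=atz("scene",c,(307.5,275),.152);eye=atz("scene",c,(359.5,295.75),.141)
th,t,R,e=fit2d([(-.075,.075),(.075,.075),(.075,-.075),(-.075,-.075),(.095,0)],P+[piv])
print("box",th,t,e); b=lambda p:R.T@(p[:2]-t)
print("piv",b(piv),"fork",b(fk),"eye",b(eye),"ang",np.arctan2(-b(eye)[1],.095-b(eye)[0]),"pitcher",atz("scene",c,(447,395),.05))
p=t+R@[-.03,-.12]
Rt=arm.current_tool_rot()
a=-th  # keep camera side toward box +y
Z=np.array([[np.cos(th),-np.sin(th),0],[np.sin(th),np.cos(th),0],[0,0,1]])
Rd=Z@np.array([[0,1,0],[1,0,0],[0,0,-1.]])
arm.move_to([*p,.27],Rd); arm.grip(0.0)
print(arm.current_ee_pos(),arm.current_t(),arm.current_force(),arm.current_width())
im,c=snap("wrist","w1")
E
```

```text
box -0.1252723347016656 [ 0.5642 -0.1178] [0.0025 0.006  0.0029 0.0033 0.0005]
piv [0.0949 0.0005] fork [-0.1004 -0.0121] eye [-0.0621 -0.1101] ang 0.6111023848742618 pitcher [ 0.4658 -0.4231  0.05  ]
[ 0.5195 -0.2331  0.27  ] 2.5417 [-0.0882 -0.3868 -0.6974] 0.0002619137724784545
```

View pics/w1.png

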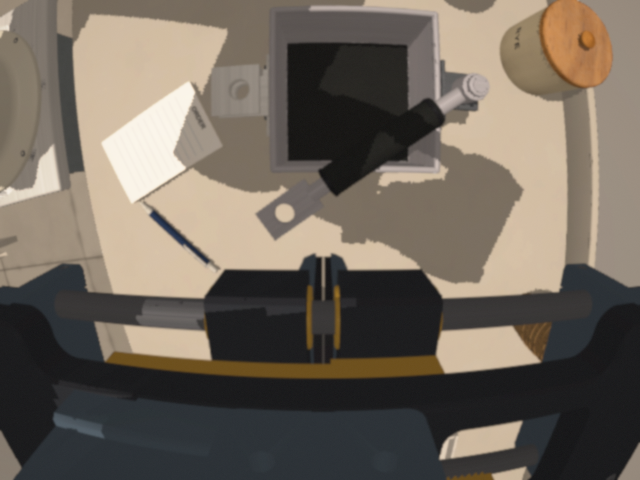

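This view shows the fork hole at (239,90), bar eye at (285,213), pivot top at (477,87) and rim corners (271,10), (438,11), (440,170), (271,170). The path from the tool to the sleeve is clear.

Run:
```python
from h import *
c=np.load("pics/w1.npy",allow_pickle=True).item()
P=[atz("wrist",c,p,.118) for p in [(271,10),(438,11),(440,170),(271,170)]]
piv=atz("wrist",c,(477,87),.161);fk=atz("wrist",c,(239,90),.152);eye=atz("wrist",c,(285,213),.141)
th,t,R,e=fit2d([(-.075,.075),(.075,.075),(.075,-.075),(-.075,-.075),(.095,0)],P+[piv])
print("box",th,t,e); b=lambda p:R.T@(p[:2]-t)
be=b(eye);bp=b(piv);print("piv",bp,"fork",b(fk),fk,"eye",be,"ang",np.arctan2(-(be-bp)[1],-(be-bp)[0]),np.linalg.norm(be-bp))
```

```text
box -0.11745160661513843 [ 0.5642 -0.116 ] [0.003  0.0008 0.0024 0.002  0.0035]
piv [ 0.0923 -0.0022] fork [-0.094  -0.0066] [ 0.47   -0.1115  0.152 ] eye [-0.0607 -0.1072] ang 0.601488128633114 0.18563999388546834
```

```bash
cat >> h.py <<'E'
TH=-0.119;T0=np.array([.564,-.1168]);RB=np.array([[np.cos(TH),-np.sin(TH)],[np.sin(TH),np.cos(TH)]])
W=lambda x,y,z:np.r_[T0+RB@[x,y],z]
B=lambda p:RB.T@(np.array(p)[:2]-T0)
Z3=np.eye(3);Z3[:2,:2]=RB
RD=Z3@np.array([[0,1,0],[1,0,0],[0,0,-1.]])
E
python3 - <<'E'
from h import *
x=-.025;z=.123
arm.move_to(W(x,-.145,.2),RD)
arm.move_l(W(x,-.145,z),RD,feed=.12)
arm.sleep(.2);f0=np.array(arm.current_force())
fy=lambda:(RB.T@(np.array(arm.current_force())-f0)[:2])[1]
for y in np.arange(-.135,-.0499,.0085):
    arm.move_l(W(x,y,z),feed=.06)
    f=fy(); print(round(y,4),round(f,2),end="; ")
    if f<-6: break
print()
while y<-.018 :
    y+=.001; arm.move_l(W(x,y,z),feed=.02); f=fy(); print(round(y,4),round(f,2),end="; ")
    if f<-5: break
arm.sleep(.1);print("stop",y,fy(),B(arm.current_ee_pos()),arm.current_t())
E
```

```text
-0.135 0.69; -0.1265 0.22; -0.118 1.15; -0.1095 1.09; -0.101 0.22; -0.0925 -11.16; 
-0.0915 -12.89; stop -0.09149999999999997 -12.55964370068075 [-0.0288 -0.0923] 6.1083
```

Run:
```python
from h import *
print(np.array(arm.current_force()),arm.current_ee_pos(),arm.current_t())
a,_=snap("wrist","w2");s,_=snap("scene","s2")
o=np.zeros((480,800,3),np.uint8)
o[:360,:400]=cv2.resize(a[0:300,180:500],(400,360));o[:400,400:]=cv2.resize(s[200:340,270:410],(400,400),interpolation=cv2.INTER_CUBIC)
cv2.imwrite("pics/c2.png",o)
```

```text
[-25.3591 -10.3613  10.0521] [ 0.5244 -0.205   0.1224] 6.1083
```

View pics/c2.png

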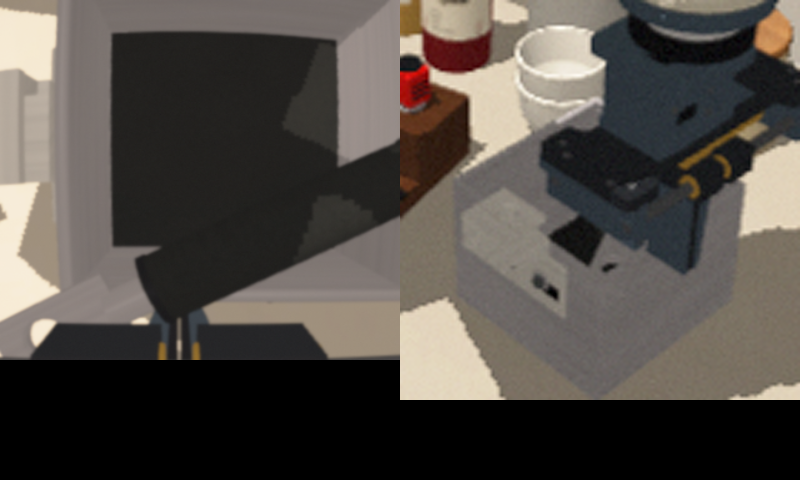

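The tool is wedged on the sleeve's end face (wrist crop (160,290)): the force lies along the bar, because at this angle x=-25 mm is already at a radius of 145 mm. I'll back off and push nearer the pivot.

Run:
```python
from h import *
z=.123;x=.012
arm.move_l(W(-.035,-.11,z),feed=.05)
arm.move_l(W(-.035,-.14,z),feed=.12)
arm.move_l(W(x,-.14,z),feed=.12)
arm.sleep(.1);f0=np.array(arm.current_force())
def fb(): return RB.T@(np.array(arm.current_force())-f0)[:2]
y=-.125;arm.move_l(W(x,y,z),feed=.08);bad=False
while y<-.05:
    y+=.0075;arm.move_l(W(x,y,z),feed=.06)
    f=fb(); print(round(y,4),f,end="; ")
    if np.linalg.norm(f)>8: bad=True;break
print()
while not bad and y<-.012:
    y+=.001; arm.move_l(W(x,y,z),feed=.02); f=fb(); print(round(y,4),f,end="; ")
    if np.linalg.norm(f)>5: break
arm.sleep(.1);print("stop",y,fb(),B(arm.current_ee_pos()),arm.current_t())
snap("wrist","w3")
```

```text
-0.1175 [-0.8556 -0.8027]; -0.11 [-0.8372 -0.9526]; -0.1025 [-0.3371 -0.5431]; -0.095 [ 0.1318 -1.4726]; -0.0875 [-0.3571 -0.5296]; -0.08 [-0.837  -0.5282]; -0.0725 [-0.0762 -0.5489]; -0.065 [-0.8781 -1.7903]; -0.0575 [-0.3793 -1.0459]; -0.05 [-0.2217 -1.3682]; 
-0.049 [-0.4745 -0.6905]; -0.048 [-0.5708 -2.682 ]; -0.047 [-0.2514 -1.7521]; -0.046 [-1.437  -1.2174]; -0.045 [-0.7554 -2.6425]; -0.044 [-0.6984 -2.1618]; -0.043 [-0.8511 -2.8767]; -0.042 [-1.913 -1.595]; -0.041 [-0.5994 -1.6336]; -0.04 [-0.9066 -2.531 ]; -0.039 [-1.2232 -2.7741]; -0.038 [-0.5507 -2.1855]; -0.037 [-1.2558 -2.2625]; -0.036 [-1.2376 -1.9856]; -0.035 [-0.6277 -2.5189]; -0.034 [-0.517  -1.1384]; -0.033 [-1.4184 -3.1909]; -0.032 [-2.8922 -9.8524]; stop -0.03199999999999993 [ -2.6368 -10.1831] [ 0.012  -0.0327] 15.5083
```

Run:
```python
from h import *
x=.012
arm.move_l(W(x,-.06,.123),feed=.12); arm.move_l(W(x,-.06,.24),feed=.25)
RA=np.array([[1,0,0],[0,-1,0],[0,0,-1.]]);RC=np.array([[-1,0,0],[0,1,0],[0,0,-1.]])
for R in (RA,RC): print(arm.solve_ik([.605,.112,.068],R),arm.solve_ik([.47,-.11,.2],R))
R=RC; p=[.665,.112,.22]
arm.move_to(p,R); arm.grip(.07)
print(arm.current_t()); im,c=snap("wrist","w4")
```

```text
[ 4.9293 37.019  86.9238 -0.     56.0572 94.9293] [-20.2651  17.8479  97.6739  -0.      64.4782  69.7349]
[  4.9293  37.019   86.9238  -0.      56.0572 -85.0707] [ -20.2651   17.8479   97.6739   -0.       64.4782 -110.2651]
18.85
```

View pics/w4.png

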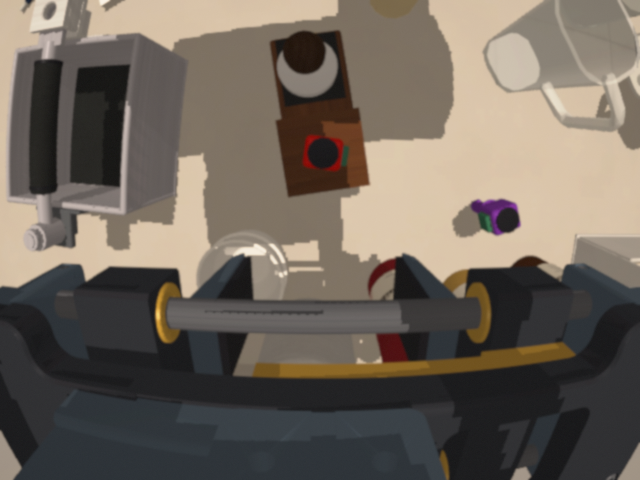

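The bar now lies in the fork (upper left), and the red pin is at (323,153) with its green button at (345,157). The purple one stands apart at (505,217).

Run:
```python
from h import *
c=np.load("pics/w4.npy",allow_pickle=True).item();im=cv2.imread("pics/w4.png").astype(int)
b,g,r=im[...,0],im[...,1],im[...,2]
sub=lambda m:(np.argwhere(m[120:190,290:370])+[120,290])[:,::-1]
red=sub((r>140)&(g<60)&(b<60));gr=sub((g>r+20)&(g>b-5));dk=sub((r<70)&(g<70)&(b<70)&(abs(r-b)<25))
print(len(red),red.mean(0),red.min(0),red.max(0),len(gr),gr.mean(0),gr.min(0),gr.max(0))
q=cv2.minAreaRect(red.astype(np.float32));print(q)
print("top",atz("wrist",c,(323,153),.101),"red bbox",atz("wrist",c,q[0],.1))
print("btn",atz("wrist",c,gr.mean(0),.09))
print("cups",atz("wrist",c,(243,275),.089)," left",atz("wrist",c,(198,275),.089))
bl=[atz("wrist",c,p,.062) for p in [(277,121),(360,108),(369,184),(288,196)]]
for p in bl:print(p)
th,t,R,e=fit2d([(-.04,-.037),(-.04,.037),(.04,.037),(.04,-.037)],bl);print(th,t,e)
cr=cv2.resize(im[110:205,265:385].astype(np.uint8),None,fx=6,fy=6,interpolation=cv2.INTER_CUBIC);cv2.imwrite("pics/c4.png",cr)
```

```text
40 [320.975 143.1  ] [306 137] [340 163] 52 [344.6731 155.5   ] [343 147] [347 164]
((318.9798278808594, 144.4326171875), (21.553543090820312, 39.40903854370117), 62.02052688598633)
top [0.6036 0.1127 0.101 ] red bbox [0.5969 0.1096 0.1   ]
btn [0.6058 0.1302 0.09  ]
cups [0.7079 0.0427 0.089 ]  left [0.7087 0.0006 0.089 ]
[0.5755 0.0724 0.062 ]
[0.5641 0.1451 0.062 ]
[0.6317 0.1537 0.062 ]
[0.6426 0.0815 0.062 ]
0.14167706931053317 [0.6034 0.1132] [0.0066 0.0055 0.0064 0.0058]
```

View pics/c4.png

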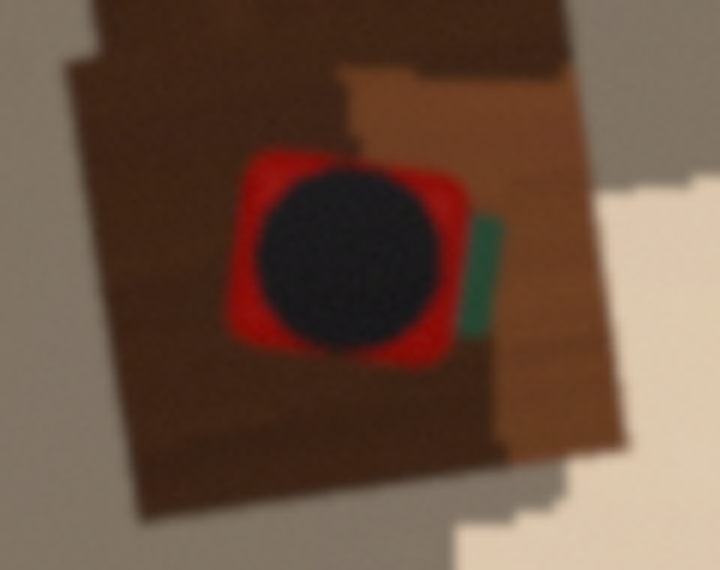

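```bash
cat >> h.py <<'E'
YP=-.124;ZP=np.eye(3);ZP[:2,:2]=[[np.cos(YP),-np.sin(YP)],[np.sin(YP),np.cos(YP)]]
RP=ZP@np.array([[-1,0,0],[0,1,0],[0,0,-1.]])
E
python3 - <<'E'
from h import *
p=np.array([.604,.1123])+ZP[:2,:2]@[0,.0005]
arm.move_to([*p,.15],RP); arm.move_l([*p,.0705],feed=.12)
print(arm.current_force(),arm.current_ee_pos())
w=arm.grip(0.0); print("w",arm.current_width(),arm.current_grasp_force(),arm.current_force(),arm.current_ee_pos())
f=np.array(arm.current_force())
arm.move_l([*p,.16],feed=.12); arm.sleep(.1)
print(arm.current_width(),arm.current_force(),arm.current_t())
arm.move_l([*p,.23],feed=.25)
v=W(-.028,-.004,.235)
arm.move_to(v,RP); arm.sleep(.2); print(arm.current_t(),arm.current_ee_pos(),arm.current_force(),arm.current_width()); snap("wrist","w5")
im=cv2.imread("pics/w5.png");c=np.load("pics/w5.npy",allow_pickle=True).item()
def proj(P):
    T=np.linalg.inv(c["cam_to_world"]);q=T[:3,:3]@P+T[:3,3];a=np.arctan2(np.hypot(q[0],q[1]),q[2]);K=c["intrinsics"]
    return q[:2]/np.hypot(q[0],q[1])*a*K[0,0]+K[:2,2]
u=proj(W(-.095,-.006,.152)).astype(int);print(u)
y0,x0=max(u[1]-70,0),max(u[0]-90,0);print(x0,y0)
cv2.imwrite("pics/c5.png",np.vstack([cv2.resize(im[y0:y0+110,x0:x0+180],None,fx=3,fy=3,interpolation=cv2.INTER_CUBIC),cv2.resize(im,(540,250))[80:]]))
E
```

```text
[ 0.3371 -0.0271  0.4649] [0.6048 0.1129 0.0713]
w 0.030655169422470555 29.995062947273254 [ 0.3451 -0.3582  1.9814] [0.6041 0.1127 0.0706]
0.030491855639481882 [ 0.5344 -0.5313 -2.3562] 21.85
23.4333 [ 0.5361 -0.1163  0.2348] [ 0.0938  0.0817 -1.8664] 0.030405580284318216
[316 145]
226 75
```

View pics/c5.png

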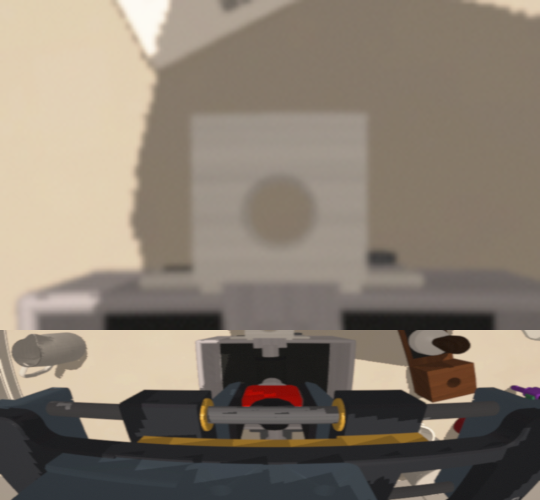

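Button held in (30.5 mm). The fork hole shows at crop (280,211) → image (319.3,145.3), clear through to the counter, so the eye is aligned. Now I insert by feel.

```bash
cat > ins.py <<'E'
from h import *
def fz(f0): return np.array(arm.current_force())-f0
def descend(xy,z,zend,f0,lim,feed=.03,step=.001,comp=True):
    """step down; returns (xy,z,f,blocked)"""
    xy=np.array(xy,float);log=[]
    while z>zend:
        z-=step; arm.move_l([*xy,z],feed=feed); f=fz(f0)
        if f[2]>lim:
            arm.sleep(.05); f=fz(f0)
        log.append((round(z*1e3,1),*np.round(f,1)))
        if f[2]>lim: return xy,z,f,True,log
        l=f[:2]
        if comp and np.linalg.norm(l)>2: xy=xy+np.clip(l*.00015,-.0005,.0005)
    return xy,z,f,False,log
E
python3 - <<'E'
from ins import *
c=np.load("pics/w5.npy",allow_pickle=True).item()
h=atz("wrist",c,(319.3,145.3),.152)
print("hole",h,B(h))
xy=h[:2]+ZP[:2,:2]@[0,.0005]
arm.move_to([*xy,.225],RP); arm.move_l([*xy,.210],feed=.1); arm.sleep(.2)
f0=np.array(arm.current_force());print(f0,arm.current_ee_pos())
off=[(0,0)]+[(r*np.cos(a),r*np.sin(a)) for r,n in((.0015,6),(.003,8)) for a in np.arange(n)*2*np.pi/n]
for o in off:
    q=xy+o; z=.208
    arm.move_l([*q,z],feed=.06)
    q2,z,f,bl,log=descend(q,z,.188,f0,4,feed=.04)
    print(np.round(np.array(o)*1e3,1),"z",round(z,4),f,bl,arm.current_t())
    if not bl: break
    for _ in range(1): arm.move_l([*q,.210],feed=.06)
    if arm.current_t()>38: break
print(log[-8:],q2-q,arm.current_ee_pos())
E
```

```text
hole [ 0.469  -0.1097  0.152 ] [-0.0952 -0.0042]
[ 0.0846 -0.2769 -1.7683] [ 0.4695 -0.1093  0.2104]
[0. 0.] z 0.188 [ 0.4768 -0.1634 -0.4554] False 29.6083
[(195.0, np.float64(0.4), np.float64(-0.5), np.float64(-0.2)), (194.0, np.float64(1.2), np.float64(-1.1), np.float64(-1.1)), (193.0, np.float64(1.4), np.float64(-2.1), np.float64(0.6)), (192.0, np.float64(-0.0), np.float64(-0.5), np.float64(-0.9)), (191.0, np.float64(0.5), np.float64(-0.9), np.float64(-0.1)), (190.0, np.float64(0.5), np.float64(0.4), np.float64(-0.7)), (189.0, np.float64(0.0), np.float64(-0.5), np.float64(0.8)), (188.0, np.float64(0.5), np.float64(-0.2), np.float64(-0.5))] [ 0.0002 -0.0003] [ 0.4692 -0.1095  0.1879]
```

Run:
```python
from ins import *
f0=np.array([.085,-.277,-1.77])
p=np.array(arm.current_ee_pos()); xy=p[:2];z=.188
xy,z,f,bl,log=descend(xy,z,.1665,f0,5,step=.0015,feed=.04)
print(z,f,bl,xy-p[:2],log[-14:],arm.current_t())
if not bl:
    xy,z,f,bl,log=descend(xy,z,.153,f0,8.3,step=.0007,feed=.03)
    print(z,f,bl,[(l[0],float(l[3])) for l in log]);print(log[-1],arm.current_ee_pos(),arm.current_width(),arm.current_t())
```

```text
0.16549999999999998 [-0.075   0.3318 -0.3026] False [ 0.0001 -0.0004] [(185.0, np.float64(0.4), np.float64(-0.2), np.float64(-0.1)), (183.5, np.float64(0.1), np.float64(-1.0), np.float64(-0.6)), (182.0, np.float64(1.4), np.float64(-1.1), np.float64(-0.9)), (180.5, np.float64(0.6), np.float64(-1.4), np.float64(-0.4)), (179.0, np.float64(0.5), np.float64(-2.8), np.float64(-1.1)), (177.5, np.float64(0.1), np.float64(0.9), np.float64(-0.3)), (176.0, np.float64(0.9), np.float64(0.3), np.float64(-0.6)), (174.5, np.float64(-0.7), np.float64(-0.4), np.float64(-0.6)), (173.0, np.float64(0.1), np.float64(0.7), np.float64(0.1)), (171.5, np.float64(-0.6), np.float64(0.3), np.float64(1.2)), (170.0, np.float64(-0.3), np.float64(1.0), np.float64(0.1)), (168.5, np.float64(0.0), np.float64(0.3), np.float64(-0.4)), (167.0, np.float64(-0.3), np.float64(0.8), np.float64(0.0)), (165.5, np.float64(-0.1), np.float64(0.3), np.float64(-0.3))] 33.3583
0.15429999999999988 [-1.183  -0.5991  8.5321] True [(164.8, 0.7), (164.1, 0.1), (163.4, -0.7), (162.7, 0.5), (162.0, -0.2), (161.3, 0.7), (160.6, 0.8), (159.9, -0.1), (159.2, 0.8), (158.5, 0.4), (157.8, -0.0), (157.1, 4.0), (156.4, 4.8), (155.7, 6.8), (155.0, 7.8), (154.3, 8.5)]
(154.3, np.float64(-1.2), np.float64(-0.6), np.float64(8.5)) [ 0.4693 -0.11    0.1544] 0.03054048505689427 37.4083
```

Run:
```python
from ins import *
f0=np.array([.085,-.277,-1.77])
p=np.array(arm.current_ee_pos())
arm.move_l([*p[:2],.1537],feed=.02); arm.sleep(.15);f=fz(f0);print(f,arm.current_ee_pos())
arm.grip(.06); print(arm.current_width(),arm.current_force(),arm.current_t())
arm.move_l([*p[:2],.26],feed=.15)
v=W(-.028,-.004,.26); arm.move_l(v,feed=.15)
snap("wrist","w6");s,_=snap("side","s6");q,_=snap("scene","q6");print(arm.current_t(),arm.current_force())
im=cv2.imread("pics/w6.png")
cv2.imwrite("pics/c6.png",np.hstack([cv2.resize(im[80:230,226:406],(360,300),interpolation=cv2.INTER_CUBIC),cv2.resize(q[215:320,280:400],(343,300),interpolation=cv2.INTER_CUBIC)]))
s=s[195:305,280:410];cv2.imwrite("pics/c6.png",np.vstack([cv2.imread("pics/c6.png"),cv2.resize(s,(703,300),interpolation=cv2.INTER_CUBIC)]) if 0 else cv2.imread("pics/c6.png"))
```

```text
[-2.667   0.4808  9.2613] [ 0.4694 -0.11    0.1539]
0.05971586565029194 [-1.038   1.6781  0.3683] 38.4333
40.0333 [ 0.1644  0.1963 -0.3816]
```

View pics/c6.png

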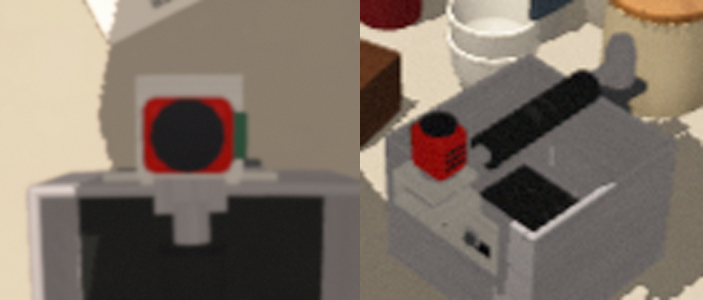

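The pin stands upright with its head low on the fork and the green button out. I'll check the lock with a light touch on the head: preload and height tell locked from merely resting.

Run:
```python
from ins import *
arm.grip(0.0)
xy=np.array([.4694,-.1100])
arm.move_l([*xy,.21],feed=.15); arm.move_l([*xy,.194],feed=.08); arm.sleep(.15)
f0=np.array(arm.current_force())
xy2,z,f,bl,log=descend(xy,.194,.1775,f0,6,step=.0005,feed=.03,comp=False)
print(z,f,[(l[0],float(l[3])) for l in log],arm.current_ee_pos())
arm.move_l([*xy,.26],feed=.15); print(arm.current_t())
```

```text
0.185 [-2.2552  0.8565  7.0445] [(193.5, 0.4), (193.0, 0.0), (192.5, 0.5), (192.0, -0.3), (191.5, 0.4), (191.0, -0.8), (190.5, -0.2), (190.0, -0.0), (189.5, -0.6), (189.0, 0.7), (188.5, 0.0), (188.0, 0.2), (187.5, -0.4), (187.0, 0.1), (186.5, 0.6), (186.0, 0.7), (185.5, 5.7), (185.0, 7.0)] [ 0.4694 -0.11    0.1852]
47.4167
```

```bash
python3 -c "
from h import *
arm.sleep(.2);print(arm.sign_off(),arm.current_t())"
```

```text
the job is handed in; nothing more can be done
the job is handed in; nothing more can be done
```

Handed in at about 47.6 s of the 59 s: the bar is home against the fork's stop and the pin is through the fork and eye with its button out; a light touch on its head met firm resistance at the locked height. My first push at the bar wedged on the sleeve's end (about 27 N, under the 60 N limit) before I backed off and pushed nearer the pivot, and no verdict has come back yet.

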